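# Free a crossed cap on a leaning drain fitting and screw it home

## Task

The white fill valve stands in the way of the leaning green drain fitting: lift it over the lip of the empty orange bin and leave it standing upright in there. Then, without taking the blue cap off the fitting, turn it backward (counter-clockwise, seen from above the cap) until its thread start drops, and screw it forward (clockwise) fully home against its stop. Leave the other loose things where they lie.

Things in the scene. Friction and masses are not known exactly. Their poses are not given: they have to be found in the camera images.
- valve_cup (a point): White fill valve, loose, 0.22 kg, 215 mm tall, standing upright. This point is the centre of its round float cup, the part to grasp: 50 mm diameter, 55 mm tall (27.5 mm above and below this point); a 10 mm knob, 38 mm wide, is on top of the cup, a 30 mm column below. The underside of its 64 mm wide foot is 177.5 mm below this point. z is up along the valve.
- bin: The empty orange stacking bin, fixed, open above. Origin: centre of its underside. 180 mm (x) by 160 mm (y), walls and floor 4 mm thick; floor top at z = 4 mm. Side and back walls 85 mm high; the front (-x, robot side) has a retaining lip 50 mm high. The other orange bin is full of fittings.
- neck: Green drain fitting, fixed; its branch leans 30 deg from vertical, roughly to the robot. Origin: on the branch's axis, level with the flat tops of its 3 thread segments. z points out along the axis. Angles about z from +x, growing counter-clockwise, all repeating every 120 deg. Thread segments: 12 to 74 deg, radius 20 to 26 mm. Stop walls, 5 mm higher than the segments: 4 to 12 (so also 124 to 132) deg.
- thread_slot (a point): Fixed point of the fitting, its axes parallel to neck's: middle of a slot between segments (74 to 124 deg, middle 99 deg, each of the three marked by a white rib on the collar below the cap), on the slot's floor, 12 mm below the segments' tops. A lug on top of a segment, turned backward (counter-clockwise), falls in when its centre passes about 84 deg. Turned forward it only jams on a stop wall.
- thread_home (a point): Fixed point of the fitting, axes as neck: where a lug (underside) is when home against its stop wall, 22 deg (bar's +x end, 60 deg less, at -38). From the slot a lug turned forward runs under the segment in a helical groove that sinks 6 mm over 62 deg, with about 2 mm axial play. Height of cap_bar above the neck's origin along z: 40 mm crossed (start), 28 mm dropped in the slots, 24 mm home.
- cap_bar (a point): Centre of the grip bar on the blue loose cap (80 g, 62 mm diameter): bar 44 mm long (x), 14 mm wide (y), 28 mm tall, on the cap's axis; the cap's flat top is 14 mm below this point. z points up out of the cap. It starts crossed: its lugs lie on the segments' tops. If gripped firmly the hand must sink with the cap; the cap has 1.5 mm side play.
- bar_end (a point): The +x end of the cap's grip bar, 22 mm from cap_bar along its x, same axes; it shows how far the cap is turned.
- cap: The same cap, same axes: origin on its axis, 40 mm below cap_bar, level with the underside of its three inner lugs (8 mm wide, about 19 deg, 4 mm thick) at 60, 180 and 300 deg about z from x, each under a white pip on the cap's rim. At the start the bar's +x end is at -28 to -8 deg in the neck's frame; with lugs at the slots' middle it is at +39 deg, home at -38.
- pliers: Slip-joint pliers with blue grips, 220 mm long, lying loose on the tiles: leave alone. Origin: underside, mid-length.
- shower_arm: Chrome bent shower arm, 220 mm long, lying loose on the tiles: leave alone. Origin: underside near the middle.
- coupling: Small green compression coupling, 90 mm long, lying loose on the tiles: leave alone. Origin: underside, middle.
- brass_nut: Brass nut, 30 mm diameter, 16 mm high, loose on the mat beside the fitting: leave alone. Origin: underside, middle.
- tape: White plastic reel ring, 52 mm diameter, 14 mm high, loose on the mat beside the fitting: leave alone. Origin: underside, middle.
- valve: The same fill valve: origin at the centre of its foot's underside.
Things that resemble listed ones, but are neither listed nor needed, are in the scene too. Leave any red or yellow look-alike of the valve alone.

How it is judged:
On the way, in this order (a step that is already met when the one before it is completed fails the run):
1. the fill valve stands upright in the empty orange bin (x of valve_cup in the frame of bin between -0.07 and 0.07 m and y of valve_cup in the frame of bin between -0.06 and 0.06 m and height (world z) of valve_cup below 0.19 m and angle between valve_cup's own z axis and vertical below 0.15 rad and linear speed of valve below 0.05 m/s and contact force between the fingers and valve below 0.1 N), for 0.2 s.
2. the cap has been turned back and dropped onto the thread's start (x of cap_bar in the frame of neck between -0.006 and 0.006 m and y of cap_bar in the frame of neck between -0.006 and 0.006 m and z of cap_bar in the frame of neck between 0.0256 and 0.0315 m and y of bar_end in the frame of neck above 0.006 m), for 0.05 s.
3. the cap is screwed home (x of cap_bar in the frame of neck between -0.006 and 0.006 m and y of cap_bar in the frame of neck between -0.006 and 0.006 m and z of cap_bar in the frame of neck below 0.0256 m and angle between the z axis of cap_bar and the z axis of neck, either way round below 0.12 rad), for 0.2 s.
At the end, for the whole second after the job is handed in: The valve stands upright (within 0.15 rad) on the floor of the empty bin, behind its lip; the cap is screwed down to within about 1.7 mm of axial travel (some 17 degrees) of its stop, square to the fitting within 0.12 rad; both released and at rest (all of step 3 and x of valve_cup in the frame of bin between -0.07 and 0.07 m and y of valve_cup in the frame of bin between -0.06 and 0.06 m and height (world z) of valve_cup below 0.19 m and angle between valve_cup's own z axis and vertical below 0.15 rad and linear speed of each of valve, cap below 0.03 m/s); the robot touches nothing.
It fails at once if the cap is forced forward past a stop wall (cross-threaded, some 15 degrees beyond home) (y of bar_end in the frame of neck below -0.0178 m).
It fails at once if the cap is taken off the fitting (raised more than 15 mm above its crossed position) (z of cap_bar in the frame of neck above 0.055 m).
It fails at once if another loose thing is moved more than 30 mm (distance of any of pliers, shower_arm, coupling, brass_nut, tape from where it was at the start of the episode above 0.03 m).
It also fails if it takes over 54 s, if anything falls off the work surface, if the arm or the gripper's body presses on something with over 40 N, if the wrist force passes 120 N, or if a joint passes its speed limit or range.

## Robot

A 6-joint arm with a two-finger parallel gripper is mounted at the origin on the work surface. World frame = base frame: x ahead of the robot, y to its left, z up, the work surface at z = 0. Lengths are in m, angles in rad, forces in N, time in s.
With the tool pointing down it reaches from about 0.35 to 0.85 m from the base axis. Payload 8.1 kg.
Tool frame: the origin (TCP) lies on the mounting face of the last link; the fingertips stand 186 mm ahead of it and the grasp point (between the pads) lies 167 mm ahead of it; z points along the fingers, y is the line along which they close (so a half turn about z gives the same grasp; the last joint's range is limited). The gripper opens to 93 mm and grips with 3 to 60 N. Pads are 15 mm wide; open, the fingers measure 128 mm over their backs; the gripper's body (75 mm by 188 mm) begins 65 mm behind the grasp point.
Start: joints at [-1.4, 0.13, 1.488, -0, 1.523, -0.085], TCP at [0.152, -0.58, 0.405] pointing down, gripper open.
Joint ranges: [-2.96, 2.96], [-0.89, 2.26], [0.02, 2.5], [-1.34, 4.48], [0, 2.73], [-2.66, 2.66]. Speed limits (rad/s): [2.39, 2.39, 2.79, 3.14, 3.14, 3.14].

## Interface

Orientations are given as a rotation vector (axis times angle).
In Python, from plant import * gives the robot as it stands. The module is installed in compiled form; this text tells all that it offers.
- The arm moves only by the tool arm_command, never from a script. Its argument "increments" is a list of rows, each a list of 6 numbers: the shift along the tool's x, y, z in units of 0.2 m (1.0 is 0.2 m), then the turn, a rotation vector about the tool's x, y, z in units of pi rad (1.0 is pi rad). A call has exactly 5 rows; each row is the pose to reach, as a shift and turn from the pose commanded when the call began, along the tool's axes at that moment, turning the shorter way round; what a row does not reach only later rows make up. A row lasts 1/8 s, in which the tool goes at most 62.5 mm and 10.7 degrees, less where a joint would pass 70% of its speed; a pose out of reach is approached as far as the arm can. A call with a number of a shift or a turn outside -1 to 1 is refused whole. A call with a gripper value outside its range is refused whole. "fingers" is the closure, from -1 (fully open) to 1 (shut), set as the call begins (left out, the last holds). The fingers move at their own pace and stop on an object; "force" is the grip in N (left out, the last holds). Time passes only in rows, so rows that repeat a pose let the fingers close, or fill a call up. It gives the time, the measured TCP pose, the force, the opening and the grip force at its end, in the units of the state.
- read_state(): the state, without advancing time (a new reading comes with each control period).
- read_camera(name): name is "scene" or "side" or "wrist"; returns a dict with "image" (420x560x3 uint8, red, green, blue), "fx", "fy", "cx", "cy" (pixels), "T" (4x4, takes a point from camera to world coordinates). Camera axes: x right, y down, z forward; pixel columns grow to the right and rows downward; lengths in m; the calibration is good to about 2 mm. A picture is of the moment at which its call begins. There is no depth.
- close_job(): hands the job in; it is judged then, once.
The state is a dict: "t": time; "q": joint angles; "dq": joint speeds; "joint_torque": joint torques, N m; "tool_pos": TCP position; "orientation": TCP orientation; "force": force on the tool from outside, world axes, zero at the start; "wrist_torque": the same for the moment, N m; "opening": finger opening in m; "gripper_force": force on a finger pad.
Only numpy, scipy, OpenCV 4.12 (cv2) and the standard library are available. Lean on these libraries where they do the work, as an engineer would, in place of code of your own. Each camera call takes 0.05 s, during which the arm holds its last target. There are 200 camera calls.

## Working session

There is one attempt and no reset: what is moved stays moved. The work goes in short steps, Python scripts to look and compute and a tool call to move; the robot and the scene stay as the last step left them, time stands still between calls to the robot, and variables do not carry over. Pictures are saved under pics/ and viewed, at most 10 in all, crops included, and the job is handed in when it is done.

Besides the shell and the picture viewer there is one more tool, called after "Request:" as name(argument=value, ...) on one line, values as JSON. arm_command: Moves the arm, as the interface text tells. Shifts and turns lie within -1 to 1; 1 stands for 0.2 m of shift or pi rad of turn. Its arguments: {"type":"object","properties":{"increments":{"type":"array","items":{"type":"array","items":{"type":"number","minimum":-1,"maximum":1}}},"fingers":{"type":"number"},"force":{"type":"number"}},"required":["increments"]}

```bash
mkdir -p pics; cat > h.py <<'E'
from plant import *
import numpy as np, cv2
from scipy.spatial.transform import Rotation as R
def shot(n,f):
    c=read_camera(n); cv2.imwrite(f'pics/{f}.png',c['image'][:,:,::-1]); np.savez(f'pics/{f}.npz',**c); return c
def load(f): return dict(np.load(f'pics/{f}.npz'))
def ray(c,u,v):
    d=np.array([(u-c['cx'])/c['fx'],(v-c['cy'])/c['fy'],1]); T=c['T']; return T[:3,3],T[:3,:3]@d
def onz(c,u,v,z):
    o,d=ray(c,u,v); return o+d*(z-o[2])/d[2]
def tri(*obs):
    A=np.zeros((3,3));b=np.zeros(3);L=[]
    for c,u,v in obs:
        o,d=ray(c,u,v); d=d/np.linalg.norm(d); P=np.eye(3)-np.outer(d,d);A+=P;b+=P@o;L.append((o,P))
    x=np.linalg.solve(A,b); return x,[np.linalg.norm(P@(x-o)) for o,P in L]
def proj(c,p):
    T=c['T']; q=T[:3,:3].T@(np.asarray(p)-T[:3,3]); return np.array([c['fx']*q[0]/q[2]+c['cx'],c['fy']*q[1]/q[2]+c['cy']])
def inc(pos,rot,s=None):
    "row numbers to reach TCP pos, rot(Rotation)"
    s=s or read_state(); R0=R.from_rotvec(s['orientation'])
    return np.round(np.r_[R0.inv().apply(np.asarray(pos)-s['tool_pos'])/.2,(R0.inv()*rot).as_rotvec()/np.pi],3)
E
python3 - <<'E'
from h import *
for n in('scene','side','wrist'):
    c=shot(n,n+'0'); print(n,c['fx'],c['cx'],c['cy'],c['T'].round(3).tolist())
s=read_state();print(s)
a=cv2.imread('pics/scene0.png');b=cv2.imread('pics/side0.png')
E
```

```text
scene 446.62203806695646 284.31652874675586 207.91571627348813 [[0.433, 0.716, -0.547, 0.987], [0.901, -0.34, 0.268, -0.211], [0.006, -0.609, -0.793, 0.797], [0.0, 0.0, 0.0, 1.0]]
side 434.95976816366107 286.55152479555863 206.2276610004075 [[-0.993, -0.098, 0.071, 0.501], [-0.12, 0.722, -0.681, 0.536], [0.016, -0.684, -0.729, 0.712], [0.0, 0.0, 0.0, 1.0]]
wrist 306.2218161344639 276.58162390145003 205.92903772004365 [[0.253, -0.926, -0.28, 0.229], [-0.968, -0.243, -0.071, -0.56], [-0.002, 0.289, -0.957, 0.383], [0.0, 0.0, 0.0, 1.0]]
{'t': 0.15, 'q': array([-1.40042509e+00,  1.31018261e-01,  1.48903038e+00, -4.45313758e-05,
        1.52297285e+00, -8.53662419e-02]), 'dq': array([ 2.22167252e-04, -3.56353741e-03, -1.78730165e-03,  5.74242352e-04,
        2.30092984e-03,  2.43705100e-06]), 'joint_torque': array([ 4.89471768e-04, -5.60476828e+01, -4.92334700e+01,  7.68641266e-02,
        3.06502101e-02, -7.47862691e-05]), 'tool_pos': array([ 0.15177971, -0.58031122,  0.40390927]), 'orientation': array([-3.11453000e+00, -4.00439257e-01,  1.65093851e-04]), 'force': array([-0.62545611, -0.06605943, -0.38920561]), 'wrist_torque': array([-0.02425521,  0.00368677, -0.01612226]), 'gripper_force': 0.0, 'opening': 0.0931012920833311}
```

View pics/scene0.png

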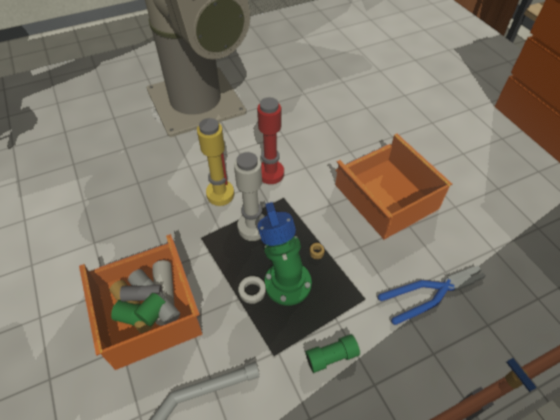

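View pics/side0.png

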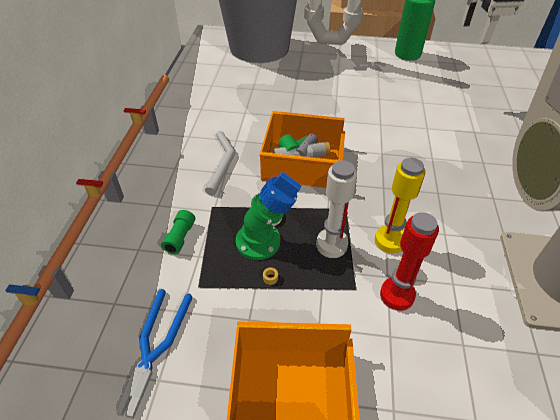

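The scene view shows the white valve at about (247,160) for its grey knob and (250,230) for its foot, the blue cap at (277,225) and the empty bin at (392,185). In the side view the knob is at (342,170), the cap at (280,193) and the empty bin at the bottom. I'll zoom in for precise points.

```bash
python3 - <<'E'
from h import *
a=cv2.imread('pics/scene0.png')[140:310,200:340]; b=cv2.imread('pics/side0.png')[150:270,230:370]
a=cv2.resize(a[:120],None,fx=2.85,fy=5,interpolation=2) if 0 else cv2.resize(a,None,fx=3.5,fy=3.5,interpolation=2)
b=cv2.resize(b,None,fx=2.2,fy=2.2,interpolation=2)
o=np.zeros((600,800,3),np.uint8);o[:595,:490]=a;o[:264,490:798]=b
cv2.imwrite('pics/z1.png',o)
for n in('scene0','side0'):
    im=cv2.imread(f'pics/{n}.png');h=cv2.cvtColor(im,cv2.COLOR_BGR2HSV);c=load(n)
    for nm,lo,hi,mn in(('blue',(100,130,40),(125,255,255),60),('orange',(5,170,90),(18,255,255),800)):
        m=cv2.inRange(h,lo,hi);k,l,st,ce=cv2.connectedComponentsWithStats(m)
        for i in range(1,k):
            if st[i,4]>mn:
                print(n,nm,st[i].tolist(),ce[i].round(1).tolist())
E
```

```text
scene0 blue [258, 204, 37, 42, 969] [276.1, 227.3]
scene0 blue [379, 280, 74, 44, 810] [417.5, 297.5]
scene0 blue [509, 360, 25, 29, 160] [521.8, 375.3]
scene0 orange [501, 0, 59, 160, 5159] [538.7, 80.5]
scene0 orange [356, 153, 87, 82, 2944] [394.6, 192.4]
scene0 orange [81, 239, 119, 129, 5006] [142.5, 312.6]
side0 blue [535, 0, 25, 49, 660] [550.1, 28.2]
side0 blue [260, 172, 41, 42, 1101] [279.4, 193.3]
side0 blue [6, 285, 34, 10, 228] [22.5, 289.4]
side0 blue [138, 289, 54, 82, 1306] [160.1, 329.0]
side0 orange [260, 111, 85, 77, 3991] [301.6, 146.9]
side0 orange [227, 322, 132, 98, 11652] [292.2, 372.9]
```

View pics/z1.png

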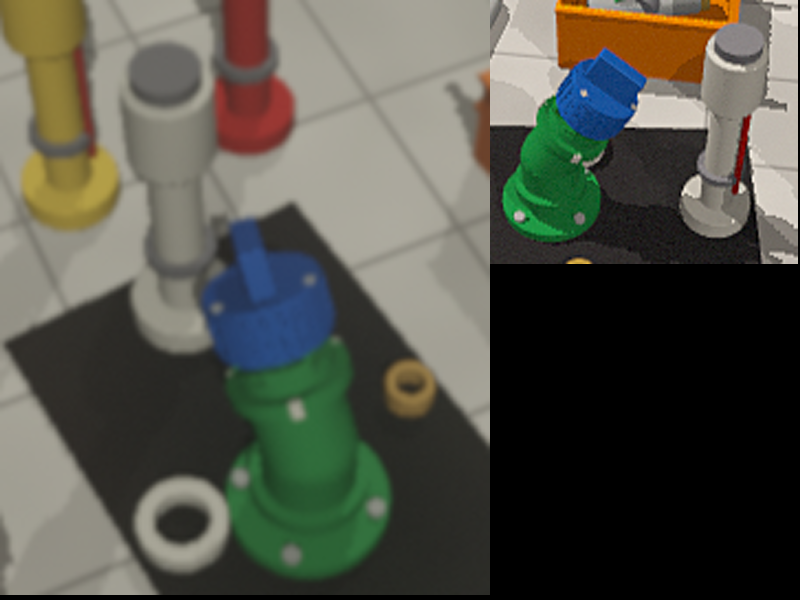

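```bash
python3 - <<'E'
from h import *
a=load('scene0');b=load('side0')
z=lambda u,v:(200+u/3.5,140+v/3.5); y=lambda u,v:(230+(u-490)/2.2,150+v/2.2)
print('knobtop',tri((a,*z(165,69)),(b,*y(739,42))))
print('cupmid wide',tri((a,*z(168,125)),(b,*y(735,82))))
print('foot', onz(a,*z(190,308),.01),onz(b,*y(714,205),.01))
print('cap pips? cap c',tri((a,276,227),(b,279.4,193.3)))
print('bin scene rim z=.085',[onz(a,*p,.085).round(3).tolist() for p in((398,138),(447,182),(392,232),(337,163))])
print('z=.05',onz(a,337,163,.05),onz(a,392,232,.05))
print('side rim',[onz(b,*p,.085).round(3).tolist() for p in((238,324),(351,325))])
im=cv2.imread('pics/scene0.png')[120:250,320:460];im=cv2.resize(im,None,fx=4,fy=4,interpolation=2);cv2.imwrite('pics/z2.png',im)
E
```

```text
knobtop (array([ 0.46286144, -0.0271758 ,  0.21711666]), [np.float64(0.0013650206214447897), np.float64(0.0013650206214448663)])
cupmid wide (array([ 0.46138448, -0.02775518,  0.1733086 ]), [np.float64(0.0012127274727473853), np.float64(0.0012127274727473274)])
foot [ 0.46586837 -0.02624887  0.01      ] [ 0.46448346 -0.02923737  0.01      ]
cap pips? cap c (array([ 0.57222474, -0.02261719,  0.14756548]), [np.float64(0.0006451938850591271), np.float64(0.0006451938850592101)])
bin scene rim z=.085 [[0.426, 0.353, 0.085], [0.581, 0.37, 0.085], [0.638, 0.193, 0.085], [0.434, 0.187, 0.085]]
z=.05 [0.40693938 0.20702103 0.05      ] [0.62126831 0.21270943 0.05      ]
side rim [[0.607, 0.213, 0.085], [0.43, 0.191, 0.085]]
```

View pics/z2.png

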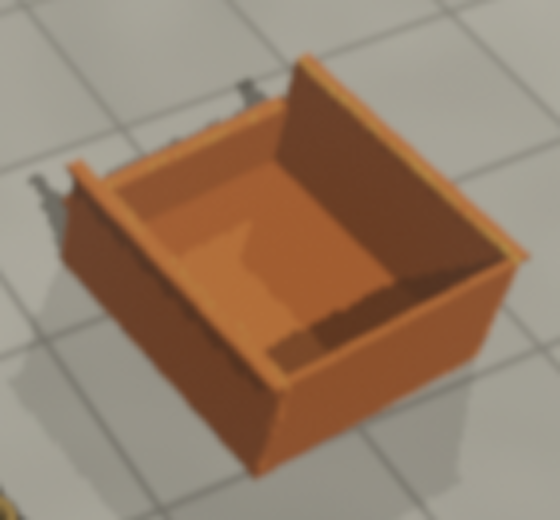

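The crop shows the bin's high rim corners at scene pixels (339,161), (396,134.5), (450.5,184) and (390.5,216), with the low lip on the upper left, toward the robot.

```bash
python3 - <<'E'
from h import *
a=load('scene0');b=load('side0')
P=np.array([onz(a,*p,.085) for p in((338.75,161),(396,134.5),(450.5,184),(390.5,215.7))])
print(P.round(3),P.mean(0),[np.linalg.norm(P[i]-P[i-1]).round(3) for i in range(4)], np.arctan2(*(P[3]-P[0])[1::-1]),np.arctan2(*(P[2]-P[1])[1::-1]))
# two-view height check on near rim corners
print(tri((a,390.5,215.7),(b,237,323)),tri((a,338.75,161),(b,351,324)))
v=np.array([.462,-.0275]);print('valve radius',np.hypot(*v))
s=read_state();print(R.from_rotvec(s['orientation']).as_matrix().round(3))
E
```

```text
[[0.431 0.194 0.085]
 [0.414 0.355 0.085]
 [0.589 0.373 0.085]
 [0.604 0.212 0.085]] [0.50946307 0.28373094 0.085     ] [np.float64(0.175), np.float64(0.162), np.float64(0.176), np.float64(0.162)] 0.10598188957328272 0.10312529250291966
(array([0.60714053, 0.21157905, 0.08758468]), [np.float64(0.0016455138203751959), np.float64(0.0016455138203750488)]) (array([0.43142611, 0.19202952, 0.08770322]), [np.float64(0.0011598518617516487), np.float64(0.0011598518617515759)])
valve radius 0.4628177287010514
[[ 0.967  0.253 -0.   ]
 [ 0.253 -0.967  0.001]
 [ 0.    -0.001 -1.   ]]
```

```bash
python3 - <<'E'
from h import *
a=load('scene0');b=load('side0')
print('yellow',tri((a,209,127),(b,412,166)),'red',tri((a,268,104.5),(b,425,222)))
print('ynut',onz(a,316,251,.01),'tape',onz(a,252,290,.01))
E
```

```text
yellow (array([ 0.34426875, -0.05812078,  0.21046573]), [np.float64(0.0001080332729263502), np.float64(0.00010803327292624134)]) red (array([0.33387544, 0.07141941, 0.21123626]), [np.float64(0.0007403978694805167), np.float64(0.0007403978694803964)])
ynut [0.57395979 0.06609112 0.01      ] tape [ 0.59910683 -0.0885103   0.01      ]
```

Request:
arm_command(increments=[[0.736, -0.84, -0.23, 0, 0, 0.0817], [0.736, -0.84, -0.23, 0, 0, 0.0817], [0.736, -0.84, -0.23, 0, 0, 0.0817], [0.736, -0.84, -0.23, 0, 0, 0.0817], [0.736, -0.84, -0.23, 0, 0, 0.0817]], fingers=-1)

```text
t: 0.78
tool_pos: [0.2528, -0.3789, 0.4518]
orientation: [3.14, 0.004, 0.002]
force: [-0.3, 0.1, -0.1]
opening: 0.0929
gripper_force: 0.0
```

Request:
arm_command(increments=[[0.5, -1, 0, 0, 0, 0], [0.5, -1, 0, 0, 0, 0], [0.5, -1, 0, 0, 0, 0], [0.5, -1, 0, 0, 0, 0], [0.5, -1, 0, 0, 0, 0]])

```text
t: 1.4
tool_pos: [0.3526, -0.1797, 0.4504]
orientation: [-3.141, -0.004, 0.0]
force: [0.8, -0.9, -0.2]
opening: 0.0927
gripper_force: 0.0
```

Request:
arm_command(increments=[[0.55, -0.76, 0, 0, 0, 0], [0.55, -0.76, 0, 0, 0, 0], [0.55, -0.76, 0, 0, 0, 0], [0.55, -0.76, 0, 0, 0, 0], [0.55, -0.76, 0, 0, 0, 0]])

```text
t: 2.02
tool_pos: [0.4621, -0.0301, 0.4501]
orientation: [3.141, -0.002, -0.003]
force: [0.6, 0.6, 0.2]
opening: 0.0936
gripper_force: 0.0
```

```bash
python3 - <<'E'
from h import *
c=shot('wrist','w1')
print(c['T'].round(3).tolist(),proj(c,[.462,-.0275,.217]),proj(c,[.572,-.0226,.15]))
E
```

```text
[[-0.001, -0.957, -0.291, 0.542], [-1.0, 0.001, 0.0, -0.03], [0.0, 0.291, -0.957, 0.43], [0.0, 0.0, 0.0, 1.0]] [273.43209411 226.03500015] [267.82636816  76.02094775]
```

View pics/w1.png

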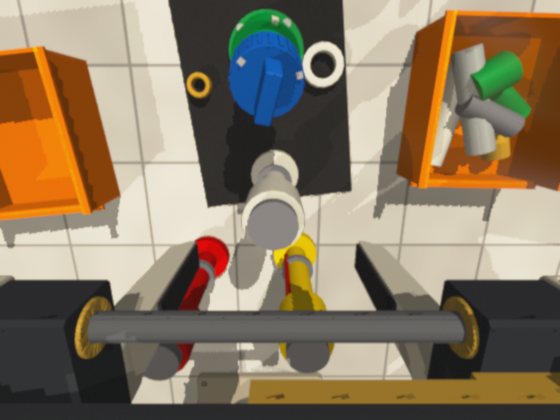

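The wrist view shows the knob at (273,222), within 4 px (2 mm) of the prediction. The cap is at (267,85) with rim pips at (241,61) and (299,75), and the bar runs from (272,65) to (264,122).

Request:
arm_command(increments=[[0, -0.012, 0.1, 0, 0, 0], [0, -0.012, 0.25, 0, 0, 0], [0, -0.012, 0.4, 0, 0, 0], [0, -0.012, 0.518, 0, 0, 0], [0, -0.012, 0.518, 0, 0, 0]])

```text
t: 2.7
tool_pos: [0.4605, -0.0273, 0.344]
orientation: [-3.141, 0.004, 0.008]
force: [-0.0, -0.4, 0.7]
opening: 0.0935
gripper_force: 0.0
```

Request:
arm_command(increments=[[0, 0, 0, 0, 0, 0], [0, 0, 0, 0, 0, 0], [0, 0, 0, 0, 0, 0], [0, 0, 0, 0, 0, 0], [0, 0, 0, 0, 0, 0]], fingers=1, force=25)

```text
t: 3.32
tool_pos: [0.4621, -0.0265, 0.3473]
orientation: [3.141, -0.001, 0.001]
force: [-0.0, -0.6, 2.0]
opening: 0.0497
gripper_force: 25.0
```

Request:
arm_command(increments=[[0, 0, -0.1, 0, 0, 0], [0, 0, -0.25, 0, 0, 0], [0, 0, -0.42, 0, 0, 0], [0, 0, -0.6, 0, 0, 0], [0, 0, -0.6, 0, 0, 0]])

```text
t: 3.95
tool_pos: [0.4626, -0.0265, 0.47]
orientation: [3.141, -0.001, 0.008]
force: [0.2, -0.8, -3.2]
opening: 0.0493
gripper_force: 25.0
```

Request:
arm_command(increments=[[0.02, -0.1, 0, 0, 0, 0], [0.05, -0.27, 0, 0, 0, 0], [0.08, -0.45, 0, 0, 0, 0], [0.1, -0.65, 0, 0, 0, 0], [0.12, -0.8, 0, 0, 0, 0]])

```text
t: 4.58
tool_pos: [0.4859, 0.135, 0.4646]
orientation: [3.141, -0.0, -0.005]
force: [1.6, -1.0, -2.4]
opening: 0.0494
gripper_force: 25.0
```

Request:
arm_command(increments=[[0.03, -0.18, 0, 0, 0, 0], [0.06, -0.36, 0, 0, 0, 0], [0.09, -0.55, 0, 0, 0, 0], [0.115, -0.755, 0, 0, 0, 0], [0.115, -0.755, 0, 0, 0, 0]])

```text
t: 5.2
tool_pos: [0.5088, 0.2867, 0.464]
orientation: [3.141, 0.004, -0.006]
force: [0.0, -0.6, -2.3]
opening: 0.0494
gripper_force: 25.0
```

```bash
python3 - <<'E'
from h import *
s=read_state();print(s['tool_pos'],s['opening'],s['gripper_force'],s['force'])
a=shot('scene','s2');b=shot('side','b2')
o=np.vstack([cv2.imread('pics/s2.png')[60:260,280:480],cv2.imread('pics/b2.png')[200:400,200:400]])
o=np.hstack([o[:200],o[200:]]);cv2.imwrite('pics/z3.png',cv2.resize(o,None,fx=2,fy=2))
E
```

```text
[0.50879789 0.28674216 0.4640174 ] 0.04938311514486291 24.999578297138214 [ 0.01312677 -0.6008814  -2.34400148]
```

View pics/z3.png

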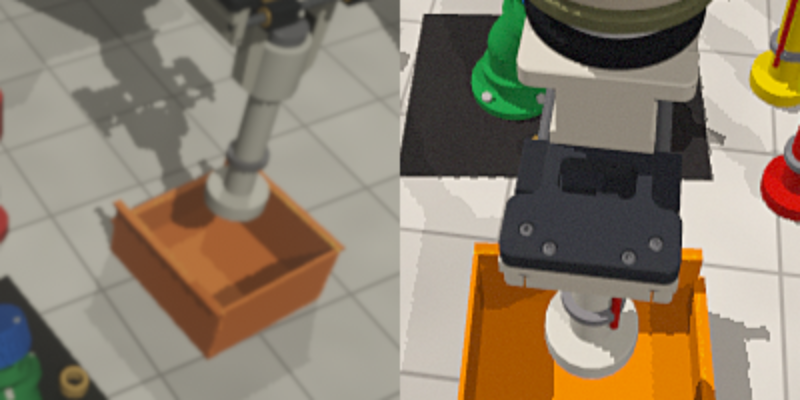

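The scene and side views show the valve held upright, with its foot over the middle of the empty bin.

Request:
arm_command(increments=[[0, 0.01, 0.13, 0, 0, 0], [0, 0.01, 0.28, 0, 0, 0], [0, 0.01, 0.42, 0, 0, 0], [0, 0.01, 0.53, 0, 0, 0], [0, 0.01, 0.58, 0, 0, 0]])

```text
t: 5.92
tool_pos: [0.5088, 0.281, 0.3489]
orientation: [3.14, -0.003, -0.004]
force: [-0.4, 0.2, -2.1]
opening: 0.0496
gripper_force: 25.0
```

Request:
arm_command(increments=[[0, 0, 0.005, 0, 0, 0], [0, 0, 0.005, 0, 0, 0], [0, 0, 0.005, 0, 0, 0], [0, 0, 0.005, 0, 0, 0], [0, 0, 0.005, 0, 0, 0]])

```text
t: 6.55
tool_pos: [0.5094, 0.2826, 0.3505]
orientation: [-3.141, 0.001, -0.001]
force: [1.1, -0.1, -1.8]
opening: 0.0494
gripper_force: 25.0
```

Request:
arm_command(increments=[[0, 0, 0.005, 0, 0, 0], [0, 0, 0.01, 0, 0, 0], [0, 0, 0.012, 0, 0, 0], [0, 0, 0.012, 0, 0, 0], [0, 0, 0.012, 0, 0, 0]])

```text
t: 7.18
tool_pos: [0.5093, 0.2825, 0.3477]
orientation: [3.142, -0.001, -0.0]
force: [0.1, 0.5, -1.1]
opening: 0.0497
gripper_force: 25.0
```

Request:
arm_command(increments=[[0, 0, 0.005, 0, 0, 0], [0, 0, 0.01, 0, 0, 0], [0, 0, 0.012, 0, 0, 0], [0, 0, 0.012, 0, 0, 0], [0, 0, 0.012, 0, 0, 0]])

```text
t: 7.8
tool_pos: [0.5096, 0.2825, 0.3474]
orientation: [-3.141, 0.001, -0.003]
force: [-2.7, -2.8, 9.3]
opening: 0.0497
gripper_force: 25.0
```

Request:
arm_command(increments=[[0, 0, -0.006, 0, 0, 0], [0, 0, -0.006, 0, 0, 0], [0, 0, -0.006, 0, 0, 0], [0, 0, -0.006, 0, 0, 0], [0, 0, -0.006, 0, 0, 0]], fingers=-1)

```text
t: 8.43
tool_pos: [0.5093, 0.2825, 0.3464]
orientation: [3.142, -0.001, -0.0]
force: [-0.4, 0.6, -0.7]
opening: 0.0919
gripper_force: 0.0
```

Request:
arm_command(increments=[[0, 0, -0.1, 0, 0, 0], [0, 0, -0.25, 0, 0, 0], [0, 0, -0.4, 0, 0, 0], [0, 0, -0.5, 0, 0, 0], [0, 0, -0.5, 0, 0, 0]])

```text
t: 9.05
tool_pos: [0.5097, 0.2827, 0.4493]
orientation: [-3.14, 0.001, -0.006]
force: [0.1, -0.2, 0.3]
opening: 0.0928
gripper_force: 0.0
```

```bash
python3 - <<'E'
from h import *
s=read_state();print(s['tool_pos'],s['orientation'],s['opening'])
a=shot('scene','s3');w=shot('wrist','w3')
o=cv2.imread('pics/w3.png');p=cv2.resize(cv2.imread('pics/s3.png')[140:310,200:340],None,fx=3.5,fy=3.5,interpolation=2)
q=cv2.resize(cv2.imread('pics/s3.png')[60:250,300:460],None,fx=1.9,fy=1.9)
z=np.zeros((600,800,3),np.uint8);z[:595,:490]=p;z[:361,490:794]=q;z[370:580,490:770]=cv2.resize(o,(280,210));cv2.imwrite('pics/z4.png',z)
E
```

```text
[0.50968821 0.28265078 0.4493145 ] [-3.13979225e+00  1.26511909e-03 -6.39949504e-03] 0.09279385989695733
```

View pics/z4.png

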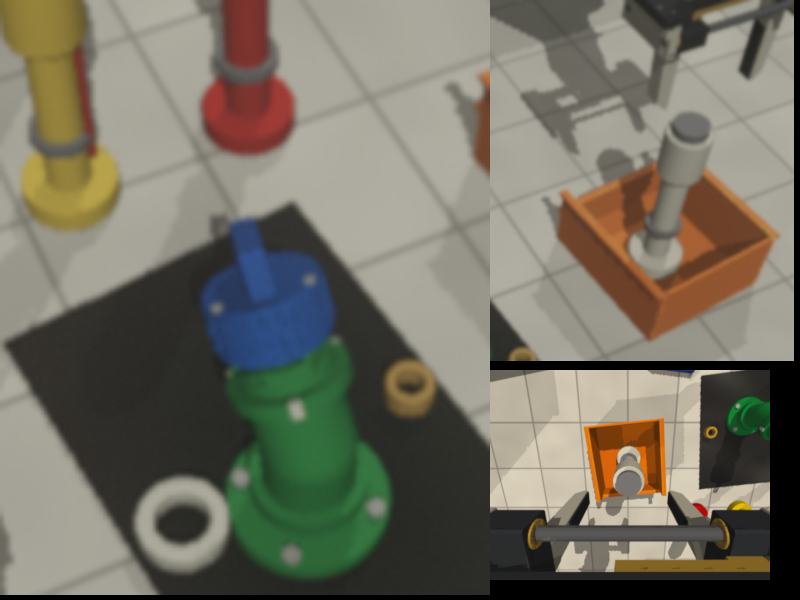

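The valve stands upright in the bin at about (645,210) in the crop and is released. The cap is unchanged. Next I measure the cap's pips, bar and ribs from three views.

```bash
python3 - <<'E'
from h import *
side=shot('side','b4')
def cr(f,x,y,w,h,s): return cv2.resize(cv2.imread(f'pics/{f}.png')[y:y+h,x:x+w],None,fx=s,fy=s,interpolation=cv2.INTER_CUBIC)
z=np.zeros((600,800,3),np.uint8)
A=cr('s3',245,195,65,75,6);z[:450,:390]=A
B=cr('w1',215,5,100,125,4);z[:500,400:800]=B
cv2.imwrite('pics/z5.png',z)
C=cr('b4',245,160,66,66,4);z[336:600,0:264]=0
z2=z.copy();z2[336:600,0:264]=C
# put side crop at bottom-left only if scene crop shortened
A=cr('s3',250,197,55,65,5);z2[:]=0;z2[:325,:275]=A;z2[:500,400:800]=B;z2[330:594,:264]=C;cv2.imwrite('pics/z5.png',z2)
E
```

```text
(no output)
```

View pics/z5.png

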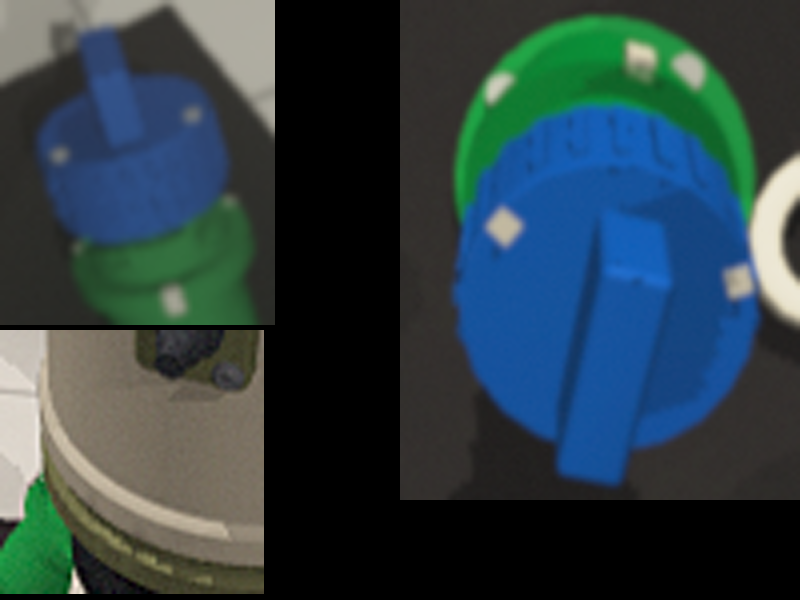

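The crop shows the pips at wrist pixels (241.2,61.8) and (299.5,75.5) and scene pixels (288.4,220) and (262,228). The white rib is at wrist (275,20) and scene (284.5,257), and the bar's top-edge middles are at wrist (274,75) and (262.5,124.5).

```bash
python3 - <<'E'
from h import *
a=load('s3');w=load('w1');b=load('side0')
y=lambda u,v:(230+(u-490)/2.2,150+v/2.2)
p1,e1=tri((w,241.2,61.8),(a,288.4,220),(b,*y(584,93)));p2,e2=tri((w,299.5,75.5),(a,262,228))
print('p1',p1,e1,'p2',p2,e2,np.linalg.norm(p1-p2),'mid',(p1+p2)/2)
print('p1 ws',tri((w,241.2,61.8),(a,288.4,220)))
t1,f1=tri((w,274,75),(a,272,211));t2,f2=tri((w,262.5,124.5),(a,269.4,203))
print('bar up',t1,f1,'bar dn',t2,f2,np.linalg.norm(t1-t2))
r,g=tri((w,275,20),(a,284.5,257));print('rib',r,g)
E
```

```text
p1 [ 0.58103902 -0.00268071  0.16832435] [np.float64(0.0007447479905583037), np.float64(0.0005831361243837067), np.float64(0.001056136390820076)] p2 [ 0.57114998 -0.04900027  0.15999992] [np.float64(0.00035428271567917194), np.float64(0.0003542827156791573)] 0.04808940838287542 mid [ 0.5760945  -0.02584049  0.16416213]
p1 ws (array([ 0.58033598, -0.00263432,  0.16778966]), [np.float64(0.0002964087420939888), np.float64(0.00029640874209395005)])
bar up [ 0.56801048 -0.02819734  0.19340277] [np.float64(5.39795035229757e-05), np.float64(5.3979503523031165e-05)] bar dn [ 0.53317371 -0.01809155  0.16973236] [np.float64(0.00031440172201498053), np.float64(0.00031440172201494177)] 0.04331299813701304
rib [ 0.62057332 -0.02905759  0.12298472] [np.float64(0.00039998019281313685), np.float64(0.00039998019281316596)]
```

```bash
cat >> h.py <<'E'
T1=np.array([.5680,-.0282,.1934]);T2=np.array([.5332,-.0181,.1697])
def frame(az=np.deg2rad(182)):
    z=np.array([.5*np.cos(az),.5*np.sin(az),.866]); u=np.array([0,0,1.])-z*.866; u/=np.linalg.norm(u); return z,u,np.cross(z,u)
Z,U,V=frame()
BC=np.array((T1+T2)/2)-.014*Z
def tool(phi,up,off=0):
    "TCP pose: tool x at phi(deg) from uphill, grasp point 'up' m above start bar centre along axis"
    p=np.deg2rad(phi); x=np.cos(p)*U+np.sin(p)*V; zt=-Z
    return BC+(up+.167)*Z, R.from_matrix(np.c_[x,np.cross(zt,x),zt])
E
python3 - <<'E'
from h import *
a=load('s3');b=load('b4');s0=load('side0')
h=cv2.cvtColor(a['image'],cv2.COLOR_RGB2HSV)
m=cv2.inRange(h,(50,100,30),(85,255,255)); m[:, :255]=0;m[:,320:]=0;m[:270]=0;m[306:]=0
cnt=max(cv2.findContours(m,0,1)[0],key=cv2.contourArea); print(cv2.boundingRect(cnt))
print('base',onz(a,288.5,283,.012),onz(s0,230+(552-490)/2.2,150+205/2.2,.012))
print('Z',Z,'BC',BC,'bar ang',np.rad2deg(np.arctan2((T1-T2)@V,(T1-T2)@U)),'out of plane',(T1-T2)@Z)
P1=np.array([.5803,-.0026,.1678]);P2=np.array([.5711,-.0490,.1600])
print('pips',[(round(np.rad2deg(np.arctan2((p-BC)@V,(p-BC)@U)),1),np.hypot((p-BC)@V,(p-BC)@U).round(4),((p-BC)@Z).round(4)) for p in(P1,P2)])
r=np.array([.6206,-.0291,.1230])-BC;print('rib',np.rad2deg(np.arctan2(r@V,r@U)),r@Z)
for ph,up in((-14,.08),(-14,.008)):
    print(tool(ph,up)[0],inc(*tool(ph,up)))
E
```

```text
(264, 270, 48, 35)
base [ 0.61691841 -0.01820166  0.012     ] [ 0.61400062 -0.00761108  0.012     ]
Z [-0.49969541 -0.01744975  0.866     ] BC [ 0.55759574 -0.0229057   0.169426  ] bar ang -15.18481740587742 out of plane 0.0033110420682153914
pips [(np.float64(45.1), np.float64(0.0275), np.float64(-0.0131)), (np.float64(-76.9), np.float64(0.0273), np.float64(-0.0145))]
rib -15.085237263693477 -0.07157976894297842
[ 0.43417097 -0.02721579  0.383328  ] [-0.373  1.548  0.311  0.024  0.166  0.065]
[ 0.47014904 -0.02595941  0.320976  ] [-0.192  1.541  0.622  0.024  0.166  0.065]
```

The measurements agree: the bar is 43 mm long, the pips sit at +60/-60 deg and 27.4 mm radius, and the rib and bar are both at -15 deg from uphill (neck -21). Moving to the tilted pre-grasp.

Request:
arm_command(increments=[[-0.04, 0.2, 0.03, 0, 0, 0], [-0.1, 0.45, 0.08, 0, 0, 0], [-0.15, 0.65, 0.13, 0, 0, 0], [-0.19, 0.8, 0.16, 0, 0, 0], [-0.19, 0.8, 0.16, 0, 0, 0]])

```text
t: 9.82
tool_pos: [0.4704, 0.1209, 0.4125]
orientation: [3.141, -0.006, -0.005]
force: [-0.1, 1.1, -1.1]
opening: 0.0926
gripper_force: 0.0
```

Request:
arm_command(increments=[[-0.04, 0.16, 0.03, 0.006, 0.04, 0.016], [-0.1, 0.4, 0.08, 0.012, 0.085, 0.033], [-0.14, 0.6, 0.12, 0.018, 0.125, 0.049], [-0.18, 0.75, 0.15, 0.024, 0.166, 0.065], [-0.18, 0.75, 0.15, 0.024, 0.166, 0.065]])

```text
t: 10.45
tool_pos: [0.4341, -0.0283, 0.3828]
orientation: [-2.947, 0.316, -0.788]
force: [-0.1, 0.7, -0.5]
opening: 0.0926
gripper_force: 0.0
```

```bash
python3 - <<'E'
from h import *
s=read_state();print(s['t'],s['tool_pos'],s['q'].round(2),inc(*tool(-15.5,.08)),inc(*tool(-15.5,.009)))
w=shot('wrist','w6');c=w
for p in(T1,T2): print(proj(c,p))
E
```

```text
10.45 [ 0.4340804  -0.02827837  0.38283059] [-0.25 -0.63  2.21  0.16  1.06  1.5 ] [ 0.    -0.006 -0.002 -0.    -0.     0.007] [ 0.    -0.005  0.353 -0.    -0.     0.007]
[276.2341493  198.86705626]
[275.36664438 252.08375922]
```

View pics/w6.png

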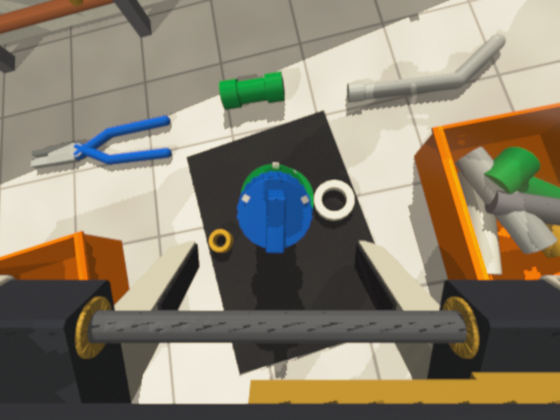

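The bar sits between (276,200) and (275,250), as predicted, with the pips symmetrical, so the hand is aligned.

Request:
arm_command(increments=[[0, -0.005, 0.08, 0, 0, 0.007], [0, -0.005, 0.18, 0, 0, 0.007], [0, -0.005, 0.27, 0, 0, 0.007], [0, -0.005, 0.33, 0, 0, 0.007], [0, -0.005, 0.352, 0, 0, 0.007]])

```text
t: 11.12
tool_pos: [0.471, -0.0242, 0.3231]
orientation: [-2.939, 0.34, -0.783]
force: [0.2, 0.3, -0.0]
opening: 0.0931
gripper_force: 0.0
```

Request:
arm_command(increments=[[0, 0, 0, 0, 0, 0], [0, 0, 0, 0, 0, 0], [0, 0, 0, 0, 0, 0], [0, 0, 0, 0, 0, 0], [0, 0, 0, 0, 0, 0]], fingers=1, force=15)

```text
t: 11.75
tool_pos: [0.4705, -0.0252, 0.324]
orientation: [-2.939, 0.343, -0.788]
force: [0.1, 0.2, -0.0]
opening: 0.0475
gripper_force: 0.0
```

Request:
arm_command(increments=[[0, 0, 0, 0, 0, 0], [0, 0, 0, 0, 0, 0], [0, 0, 0, 0, 0, 0], [0, 0, 0, 0, 0, 0], [0, 0, 0, 0, 0, 0]])

```text
t: 12.38
tool_pos: [0.4705, -0.0251, 0.3237]
orientation: [-2.939, 0.342, -0.787]
force: [-0.7, 0.7, -0.8]
opening: 0.014
gripper_force: 15.0
```

Request:
arm_command(increments=[[0, 0, 0, 0, 0, -0.03], [0, 0, 0, 0, 0, -0.07], [0, 0, 0, 0, 0, -0.11], [0, 0, 0, 0, 0, -0.15], [0, 0, 0, 0, 0, -0.18]])

```text
t: 13.0
tool_pos: [0.4706, -0.0251, 0.3239]
orientation: [2.928, 0.498, 0.793]
force: [-0.1, -0.8, 0.8]
opening: 0.014
gripper_force: 15.0
```

Request:
arm_command(increments=[[0, 0, 0, 0, 0, -0.03], [0, 0, 0, 0, 0, -0.07], [0, 0, 0, 0, 0, -0.11], [0, 0, 0, 0, 0, -0.14], [0, 0, 0, 0, 0, -0.15]])

```text
t: 13.62
tool_pos: [0.4706, -0.025, 0.3238]
orientation: [2.637, 1.124, 0.721]
force: [0.4, 1.1, -0.4]
opening: 0.0138
gripper_force: 15.0
```

```bash
cat >>h.py <<'E'
def rep():
    s=read_state(); M=R.from_rotvec(s['orientation']).as_matrix(); d=s['tool_pos']-BC
    f=s['force']; print('t',s['t'],'phi',np.rad2deg(np.arctan2(M[:,0]@V,M[:,0]@U)).round(1),'up',(d@Z-.167).round(4),'lat',(d@U).round(4),(d@V).round(4),'f u,v,z',[round(float(f@k),1) for k in(U,V,Z)],'tz',(s['wrist_torque']@Z).round(2),'open',s['opening'].round(4),'q6',s['q'][5].round(2))
E
python3 -c "
from h import *
rep()"
```

```text
Traceback (most recent call last):
  File "h.py", line 33, in rep
    f=s['force']; print('t',s['t'],'phi',np.rad2deg(np.arctan2(M[:,0]@V,M[:,0]@U)).round(1),'up',(d@Z-.167).round(4),'lat',(d@U).round(4),(d@V).round(4),'f u,v,z',[round(float(f@k),1) for k in(U,V,Z)],'tz',(s['wrist_torque']@Z).round(2),'open',s['opening'].round(4),'q6',s['q'][5].round(2))
                                                                                                                                                                                                                                                    ^^^^^^^^^^^^^^^^^^
AttributeError: 'float' object has no attribute 'round'
```

Request:
arm_command(increments=[[0, 0, 0.008, 0, 0, 0], [0, 0, 0.018, 0, 0, 0], [0, 0, 0.028, 0, 0, 0], [0, 0, 0.035, 0, 0, 0], [0, 0, 0.035, 0, 0, 0]])

```text
t: 14.25
tool_pos: [0.4741, -0.0248, 0.3175]
orientation: [2.638, 1.123, 0.721]
force: [2.0, 3.2, -1.6]
opening: 0.0141
gripper_force: 15.0
```

```bash
sed -i "s/s\['opening'\].round(4)/round(s['opening'],4)/" h.py; python3 -c "
from h import *
rep()"
```

```text
t 14.25 phi 44.1 up 0.003 lat 0.0017 0.001 f u,v,z [1.0, 3.2, -2.5] tz 0.02 open 0.0141 q6 0.48
```

Request:
arm_command(increments=[[0, 0, 0.008, 0, 0, 0], [0, 0, 0.016, 0, 0, 0], [0, 0, 0.022, 0, 0, 0], [0, 0, 0.026, 0, 0, 0], [0, 0, 0.026, 0, 0, 0]])

```text
t: 14.88
tool_pos: [0.4766, -0.0249, 0.3132]
orientation: [2.638, 1.123, 0.721]
force: [-2.9, 3.6, 2.8]
opening: 0.0138
gripper_force: 15.0
```

```bash
python3 -c "
from h import *
rep();shot('scene','s7');shot('side','b7')"
```

```text
t 14.875 phi 44.1 up -0.002 lat 0.0018 0.0009 f u,v,z [-1.0, 3.7, 3.8] tz 0.07 open 0.0138 q6 0.48
```

Request:
arm_command(increments=[[0, 0, 0, 0, 0, 0.04], [0, 0, 0, 0, 0, 0.085], [0, 0, 0.002, 0, 0, 0.13], [0, 0, 0.004, 0, 0, 0.175], [0, 0, 0.007, 0, 0, 0.21]])

```text
t: 15.6
tool_pos: [0.4775, -0.0254, 0.3128]
orientation: [3.008, 0.213, 0.812]
force: [-10.2, -0.4, 9.1]
opening: 0.0141
gripper_force: 15.2
```

```bash
python3 -c "
from h import *
rep()"
```

```text
t 15.6 phi 6.1 up -0.0028 lat 0.0023 0.0003 f u,v,z [-4.3, -0.0, 13.0] tz 0.17 open 0.0141 q6 1.14
```

Request:
arm_command(increments=[[0, 0, 0, 0, 0, 0.03], [0, 0, 0.002, 0, 0, 0.06], [0, 0, 0.004, 0, 0, 0.09], [0, 0, 0.006, 0, 0, 0.12], [0, 0, 0.006, 0, 0, 0.12]])

```text
t: 16.23
tool_pos: [0.478, -0.0253, 0.3112]
orientation: [-2.94, 0.342, -0.788]
force: [-2.4, -1.3, 3.1]
opening: 0.0139
gripper_force: 15.0
```

```bash
python3 -c "
from h import *
rep()"
```

```text
t 16.225 phi -15.3 up -0.0045 lat 0.002 0.0004 f u,v,z [-0.6, -1.2, 3.9] tz 0.01 open 0.0139 q6 1.52
```

Request:
arm_command(increments=[[0, 0, 0.002, 0, 0, 0.025], [0, 0, 0.004, 0, 0, 0.05], [0, 0, 0.006, 0, 0, 0.07], [0, 0, 0.008, 0, 0, 0.085], [0, 0, 0.008, 0, 0, 0.085]])

```text
t: 16.85
tool_pos: [0.4789, -0.0251, 0.3098]
orientation: [-2.811, 0.713, -0.75]
force: [-3.0, -0.6, 2.4]
opening: 0.014
gripper_force: 15.0
```

```bash
python3 -c "
from h import *
rep()"
```

```text
t 16.85 phi -30.5 up -0.006 lat 0.002 0.0005 f u,v,z [-1.4, -0.5, 3.6] tz -0.04 open 0.014 q6 1.78
```

Request:
arm_command(increments=[[0, 0, 0.001, 0, 0, 0.008], [0, 0, 0.002, 0, 0, 0.016], [0, 0, 0.002, 0, 0, 0.02], [0, 0, 0.002, 0, 0, 0.02], [0, 0, 0.002, 0, 0, 0.02]])

```text
t: 17.48
tool_pos: [0.479, -0.0249, 0.3095]
orientation: [-2.773, 0.8, -0.738]
force: [-4.8, -2.0, 5.2]
opening: 0.0137
gripper_force: 15.0
```

```bash
python3 -c "
from h import *
rep()"
```

```text
t 17.475 phi -34.2 up -0.0064 lat 0.002 0.0007 f u,v,z [-1.6, -1.9, 6.9] tz 0.01 open 0.0137 q6 1.85
```

Request:
arm_command(increments=[[0, 0, 0, 0, 0, 0.01], [0, 0, 0, 0, 0, 0.018], [0, 0, 0, 0, 0, 0.018], [0, 0, 0, 0, 0, 0.018], [0, 0, 0, 0, 0, 0.018]])

```text
t: 18.1
tool_pos: [0.479, -0.0249, 0.3095]
orientation: [-2.738, 0.873, -0.728]
force: [-4.9, -2.4, 4.8]
opening: 0.014
gripper_force: 15.4
```

```bash
python3 -c "
from h import *
rep();rep()"
```

```text
t 18.1 phi -37.4 up -0.0065 lat 0.002 0.0007 f u,v,z [-1.9, -2.2, 6.6] tz 0.26 open 0.014 q6 1.9
t 18.1 phi -37.4 up -0.0065 lat 0.002 0.0007 f u,v,z [-1.9, -2.2, 6.6] tz 0.26 open 0.014 q6 1.9
```

Torque has risen to 0.26 N·m, so the cap is at its stop. Releasing, backing out along the axis and looking.

Request:
arm_command(increments=[[0, 0, 0, 0, 0, 0], [0, 0, 0, 0, 0, 0], [0, 0, 0, 0, 0, 0], [0, 0, 0, 0, 0, 0], [0, 0, 0, 0, 0, 0]], fingers=-1)

```text
t: 18.73
tool_pos: [0.479, -0.0248, 0.3092]
orientation: [-2.737, 0.874, -0.727]
force: [-0.2, -0.5, 0.6]
opening: 0.0597
gripper_force: 0.0
```

Request:
arm_command(increments=[[0, 0, -0.1, 0, 0, 0], [0, 0, -0.22, 0, 0, 0], [0, 0, -0.36, 0, 0, 0], [0, 0, -0.5, 0, 0, 0], [0, 0, -0.5, 0, 0, 0]])

```text
t: 19.35
tool_pos: [0.429, -0.0269, 0.3983]
orientation: [-2.735, 0.874, -0.735]
force: [-1.2, -0.9, 0.7]
opening: 0.0926
gripper_force: 0.0
```

```bash
python3 - <<'E'
from h import *
rep()
w=shot('wrist','w8');a=shot('scene','s8');b=shot('side','b8')
B=cv2.resize(w['image'][120:300,180:360,::-1],(450,450),interpolation=2)
A=cv2.resize(a['image'][190:260,245:315,::-1],(350,350),interpolation=2)
C=cv2.resize(a['image'][90:250,320:460,::-1],(210,240));D=cv2.resize(b['image'][150:270,230:370,::-1],(280,240))
z=np.zeros((600,800,3),np.uint8);z[:450,:450]=B;z[:350,450:]=A;z[355:595,450:660]=C;z[460:600,0:280]=D[:140];cv2.imwrite('pics/z8.png',z)
E
```

```text
t 19.35 phi -37.4 up 0.0955 lat 0.003 0.0005 f u,v,z [-0.7, -0.9, 1.2] tz -0.08 open 0.0926 q6 1.91
```

View pics/z8.png

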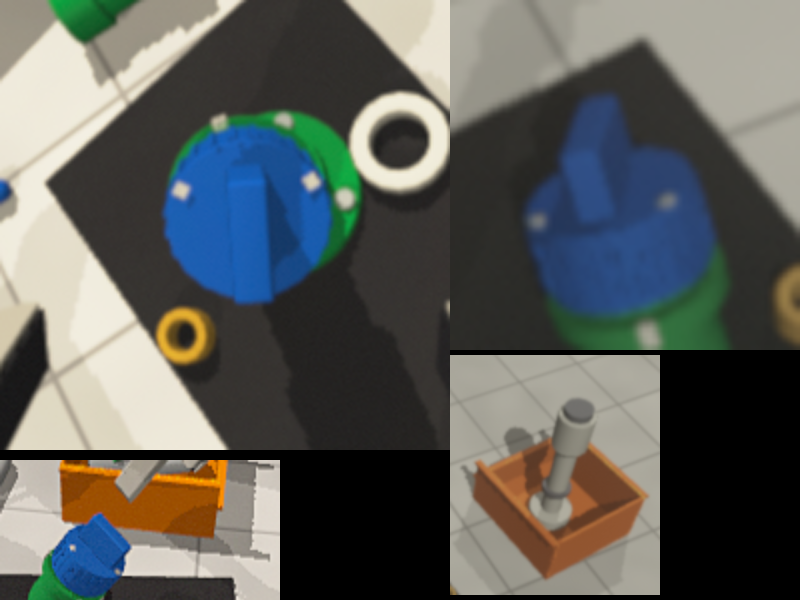

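The view shows the cap low on the collar with its bar turned about 20 deg clockwise from where it started, and the valve upright in the bin. The pips are at wrist (252,196) and (304.8,192.4) and scene (288.4,230.2) and (262.4,234.2). Checking height and angle.

```bash
python3 - <<'E'
from h import *
w=load('w8');a=load('s8')
for o in(((w,252,196),(a,288.4,230.2)),((w,304.8,192.4),(a,262.4,234.2))):
    p,e=tri(*o);d=p-BC;print(p.round(4),np.round(e,4),'ang',np.rad2deg(np.arctan2(d@V,d@U)).round(1),'r',np.hypot(d@V,d@U).round(4),'h',(d@Z).round(4))
E
```

```text
[ 0.5928 -0.0083  0.1568] [0.0006 0.0006] ang 28.4 r 0.028 h -0.0288
[ 0.5717 -0.0492  0.1418] [0.0003 0.0003] ang -95.1 r 0.0268 h -0.0305
```

The pips have dropped 15.9 mm, putting cap_bar at about 24.1 mm. The bar is at about -39 deg in the neck frame, so the cap is home.

```bash
python3 -c "
from plant import *
print(close_job())"
```

```text
the job is handed in; nothing more can be done
None
```

The job is handed in; no verdict came back. By my last measurements the fill valve stands upright and released in the empty bin, and the cap was turned back, dropped and screwed home (bar about 24.1 mm up, at -39 deg).

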